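# Clamp a juice bottle in the label cradle

## Task

Get the unlabelled juice bottle ready for its label: take it from the wooden rest, lay it gently, without dropping it, in the V of the label cradle and push it home until its base bears against the aluminium end stop, without shifting the stop, which is set for the label height. Then swing the steel strap over the bottle and press its red handle down, not squeezing the glass harder than needed, until the spring catch snaps over it and holds it. Leave the jars and the label roll where they are.

Things in the scene. Friction and masses are not known exactly. Their poses are not given: they have to be found in the camera images.
- bottle: full glass juice bottle, no label, lying on its side, 52 mm diameter, 210 mm long, about 0.45 kg; from the base the straight body is 135 mm long, then a shoulder, a neck 25 mm wide and a brass cap 29 mm wide. Origin: centre of its base, on its axis; its y axis points from base to cap. Balance point about 85 mm from the base.
- rest: low pine rest, fixed, that carries the bottle at the start: board 110 x 150 mm, 12 mm thick, two notched slats 14 mm thick across it at y = -42 and +42 mm, up to 40 mm high; 70 mm between them for fingers, down to the board. Origin: centre of its underside; y along the bottle, base end at -y. The bottle's axis lies 55 mm above the table.
- cradle: label cradle, fixed: plywood board 124 mm wide (x), 14 mm thick, with two white 90-degree V saddles. Origin: on the board's underside, below the V's middle line, midway between the saddles; y points along the V from the stop end to the cap end, +x to the strap's hinge side, -x to the catch side (towards the robot, roughly).
- stop_face (a point): middle of the face of the aluminium end stop that the bottle's base must touch, at the height of the bottle's axis in the V; plate 56 mm wide, up to 72 mm above the table. The face looks along the cradle's +y (cap end).
- stop (a joint): position of the end stop along the cradle's y (m), 0 when its face is at y = -71 mm; it is held only by a thumbscrew and slips if pushed with more than about 10 N.
- strap (a joint): angle of the steel strap (rad): 0 is shut, level over the bottle; between -0.03 and 0.02 when held by the catch; grows as it swings up and over to the cradle's +x side, about 2.2 at the start. A stiff hinge: it stays where it is left.
- strap_hinge (a point): the strap's hinge pin, at cradle x = +44, y = +45, z = 50 mm; the axis runs along the cradle's y.
- strap_grip (a point): middle of the red handle at the strap's free end: 24 mm wide along the cradle's y, 26 mm long, 11 mm thick; 112 mm from the hinge pin. Strap shut: at cradle x = -56, y = +45, z = 100 mm. The strap is a steel arch 22 mm wide that rises 50 mm from the pin, then runs level. A sprung rubber foot under its middle meets the bottle about 0.1 rad before it is shut.
- jam_jar: jam jar with red cap, 66 mm diameter, 85 mm high, bystander; origin under its centre.
- honey_jar: honey jar with brass cap, 66 mm diameter, 75 mm high, bystander; origin under its centre.
- label_roll: roll of blank labels standing on end, 84 mm diameter, 60 mm high, bystander; origin under its centre.
- vee (a point): middle of the V: where the axis of a 52 mm bottle centred in the V passes midway between the saddles, 60 mm above the table. The saddles are 18 mm thick along y, centred 45 mm to either side, 72 mm wide, tops 49 mm above the table; 72 mm clear between them for fingers, down to the board at 14 mm.
- catch (a point): tip of the sprung steel hook (catch) on the cradle's -x side, under the handle, 85 mm above the table; hook top 96 mm, 26 mm wide. The strap's tongue pushes it aside and snaps under it: pressing straight down on the red handle takes about 8 to 12 N until it snaps; about 4 mm lower the strap's foot bottoms, and pressing on only squeezes the glass (about 1.7 N for each N on the handle).
There are look-alikes about, which are no part of the job. What is meant by the bottle is not pink, and is the larger of those in its own colour.

How it is judged:
By the outcome, as a careful person would: the job done as asked, in the order asked, and still so for the second after the job is handed in, with the robot touching nothing.
It also fails if it takes over 72 s, if anything falls off the work surface, if the arm or the gripper's body presses on something with over 40 N, if the wrist force passes 120 N, or if a joint passes its speed limit or range.

## Robot

A 7-joint arm with a two-finger parallel gripper is mounted at the origin on the work surface. World frame = base frame: x ahead of the robot, y to its left, z up, the work surface at z = 0. Lengths are in m, angles in rad, forces in N, time in s.
With the tool pointing down it reaches from about 0.4 to 0.75 m from the base axis. Payload 19.5 kg.
Tool frame: the origin (TCP) lies on the centre line of the jaws, within the pads' length; the fingertips stand 22 mm ahead of it and the grasp point (between the pads) lies 3 mm ahead of it; z points along the fingers, y is the line along which they close (so a half turn about z gives the same grasp; the last joint's range is limited). The gripper opens to 85 mm and grips with 20 to 120 N. Pads are 22 mm wide; open, the fingers measure 114 mm over their backs; the gripper's body (76 mm by 85 mm) begins 54 mm behind the grasp point. The pads swing forward as they close: fully open they stand 13 mm farther back than shut.
Start: joints at [-1.23, 0.707, -0.028, 1.485, 0.022, 0.951, -0.075], TCP at [0.215, 0.533, 0.253] pointing down, gripper open.
Joint ranges: [-2.71, 2.71], [-0.32, 2.16], [-1.57, 1.52], [0, 2.45], [-1.46, 4.6], [0, 2.02], [-2.83, 2.83]. Speed limits (rad/s): [1.89, 1.89, 2.57, 2.57, 3.01, 3.01, 3.01].

## Interface

Orientations are given as [roll, pitch, yaw] about the fixed x, y, z axes, in that order (R = Rz(yaw) Ry(pitch) Rx(roll)).
In Python, from plant import env, kin, get_image, calibration, order, finder, telemetry gives the robot as it stands. Calls block until the motion is done:
- env.move_ptp(position, orientation): joint-space move of the TCP to a pose.
- env.move_straight(position, frame=None, v=0.15): straight line of the TCP; frame=None keeps the orientation; v is the mean speed in m/s.
- env.set_joints(angles): joint-space move.
- env.gripper_to(opening, grip_force=None): finger opening in m; grip_force is the grip in N (None keeps the last); returns when the fingers have stopped.
- env.sleep(seconds).
- kin.solve_ik(position, orientation): joint angles nearest the present ones, or None.
- get_image(name): name is "side" or "top"; returns (picture, depth): 420x560x3 uint8, red, green, blue; 420x560 float32, m along the optical axis (not along the pixel's ray), 0 where there is no reading.
- calibration(name): a dict with "fovy" (degrees; the focal length in pixels is half the picture's height over the tangent of half this angle, whatever the lens; pixels are square), "cx", "cy" (the principal point, pixels), "k1" (the pictures are not rectified: a ray, as slopes to the right and down, at radius r is drawn at 1 + k1 r^2 times it, then the intrinsics apply), "rvec" (rotation vector, rad) and "tvec" (3), from world to camera coordinates, as OpenCV has them. Camera axes: x right, y down, z forward; pixel columns grow to the right and rows downward; lengths in m; the calibration is good to about 2 mm. A picture is of the moment at which its call begins. calibration takes no time and is no camera call.
A pose or a line that the arm cannot do raises env.PlanningError and nothing moves.
- order.hand_in(): hands the job in; it is judged then, once.
Trained networks look in the newest picture that a camera, given by its name, has taken for a name from the list of things; names that differ only in an ending like _2 or _b are one class to them, and where a whole thing is asked for, a point or a joint stands for the part that bears it (a point fixed in the world has none). Each returns a list of dicts, best first, with "confidence" (0 to 1); they miss things now and then, are a little off and sometimes report something else, mostly with a low value. They report only what shows in the picture. A call takes as long as a camera call. They do not tell look-alikes from the thing itself.
- finder.outline_of(camera, name): "mask" (420x560 bool, what is visible of it).
- finder.spot_point(camera, name): "centre" ([x, y, z] in m, in world coordinates, good to about 4 mm: a listed point, or the origin of a listed thing).
Readings, each from a call of its own:
- telemetry.read_time_s(): time.
- telemetry.read_joint_positions(): joint angles.
- telemetry.read_qd(): joint speeds.
- telemetry.read_joint_efforts(): joint torques, N m.
- telemetry.read_eef_pos(): TCP position.
- telemetry.read_ee_rot(): TCP orientation.
- telemetry.read_contact_force(): force on the tool from outside, world axes, zero at the start.
- telemetry.read_wrist_torque(): the same for the moment, N m.
- telemetry.read_width(): finger opening in m.
- telemetry.read_finger_force(): force on a finger pad.
Only numpy, scipy, OpenCV 4.12 (cv2) and the standard library are available. Lean on these libraries where they do the work, as an engineer would, in place of code of your own. Each camera call takes 0.05 s, during which the arm holds its last target. There are 200 camera calls.

## Working session

There is one attempt and no reset: what is moved stays moved. The work goes in short steps, each a Python script; the robot and the scene stay as the last script left them, time stands still between calls to the robot, and variables do not carry over. Pictures are saved under pics/ and viewed, at most 10 in all, crops included, and the job is handed in when it is done.

```bash
ls; mkdir -p pics; cat > h.py <<'E'
import numpy as np, cv2
from plant import env, kin, get_image, calibration, order, finder, telemetry
def cal(n):
    c=calibration(n); f=210/np.tan(np.radians(c["fovy"])/2)
    return c,f,cv2.Rodrigues(np.array(c["rvec"],float))[0],np.array(c["tvec"],float)
def cloud(n,d):
    c,f,R,t=cal(n); v,u=np.mgrid[:420,:560]
    x=(u-c["cx"])/f; y=(v-c["cy"])/f; a,b=x.copy(),y.copy()
    for _ in range(8):
        s=1+c["k1"]*(a*a+b*b); a,b=x/s,y/s
    P=np.stack([a*d,b*d,d],-1)
    W=(P-t)@R; W[d<=0]=np.nan
    return W
def proj(n,p):
    c,f,R,t=cal(n); q=R@np.array(p)+t; a,b=q[:2]/q[2]; s=1+c["k1"]*(a*a+b*b)
    return np.array([f*a*s+c["cx"],f*b*s+c["cy"]])
def save(n,im): cv2.imwrite("pics/"+n,cv2.cvtColor(im,cv2.COLOR_RGB2BGR))
E
python3 - <<'E'
from h import *
np.set_printoptions(precision=4,suppress=True)
for n in("top","side"):
    im,d=get_image(n); save(n+"0.png",im); np.savez(n+"0.npz",im=im,d=d)
    for k in("bottle","rest","cradle","stop_face","strap_hinge","strap_grip","vee","catch","jam_jar","honey_jar","label_roll"):
        for r in finder.spot_point(n,k): print(n,k,np.array(r["centre"]),round(r["confidence"],2),proj(n,r["centre"]).round())
E
```

```text
pics
top bottle [ 0.3304 -0.2756  0.0245] 0.92 [389. 301.]
top bottle [ 0.5312 -0.3701  0.015 ] 0.8 [414. 222.]
top bottle [ 0.5288 -0.2415  0.0545] 0.79 [370. 223.]
top rest [ 0.53   -0.1771  0.0018] 0.64 [342. 228.]
top rest [0.4967 0.1583 0.0639] 0.34 [215. 245.]
top cradle [0.4966 0.1531 0.0003] 0.96 [220. 248.]
top stop_face [ 0.5318 -0.1729  0.0027] 0.63 [340. 227.]
top stop_face [0.4826 0.0933 0.0606] 0.53 [241. 249.]
top strap_hinge [0.5463 0.1899 0.0523] 0.82 [202. 227.]
top strap_grip [0.6419 0.172  0.1036] 0.93 [205. 186.]
top vee [0.4954 0.1537 0.0636] 0.72 [216. 245.]
top vee [0.4976 0.1547 0.003 ] 0.24 [220. 247.]
top catch [0.4727 0.2092 0.0824] 0.43 [193. 255.]
top jam_jar [ 0.7574  0.0125 -0.0009] 0.9 [267. 153.]
top honey_jar [ 0.4613 -0.4125  0.0035] 0.63 [432. 247.]
top label_roll [ 0.5769  0.4407 -0.001 ] 0.9 [114. 225.]
top label_roll [0.4795 0.0928 0.06  ] 0.53 [241. 250.]
top label_roll [ 0.5296 -0.1743  0.0016] 0.52 [341. 228.]
side bottle [ 0.5312 -0.3709  0.0203] 0.92 [328. 348.]
side bottle [ 0.5325 -0.2415  0.0562] 0.71 [309. 289.]
side rest [ 0.5268 -0.173   0.0029] 0.87 [296. 282.]
side cradle [ 0.4997  0.1565 -0.0014] 0.83 [254. 204.]
side stop_face [0.4824 0.0925 0.0609] 0.9 [252. 201.]
side stop_face [ 0.5226 -0.1761 -0.0002] 0.51 [295. 284.]
side strap_hinge [0.5543 0.1855 0.0514] 0.79 [269. 182.]
side strap_grip [0.6456 0.1636 0.1039] 0.5 [300. 166.]
side vee [0.5002 0.1551 0.0592] 0.9 [254. 188.]
side catch [ 0.5002  0.1538 -0.0005] 0.69 [254. 204.]
side catch [0.4698 0.2121 0.0862] 0.52 [239. 172.]
side catch [0.5536 0.1867 0.0489] 0.48 [269. 182.]
side jam_jar [0.7566 0.0036 0.0017] 0.91 [353. 220.]
side honey_jar [ 0.4639 -0.41    0.0004] 0.82 [302. 380.]
side honey_jar [0.758  0.0049 0.0023] 0.43 [353. 219.]
side label_roll [ 0.5774  0.4444 -0.001 ] 0.79 [257. 153.]
```

View pics/top0.png

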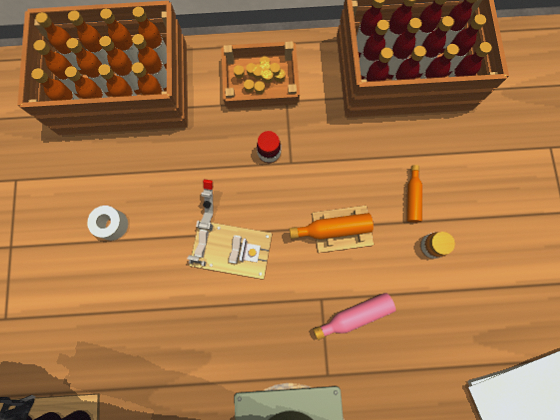

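View pics/side0.png

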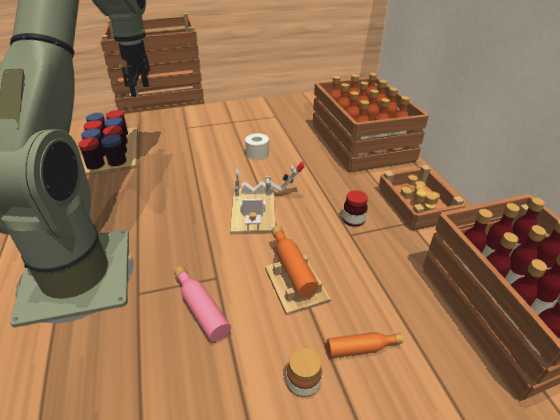

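Top view: the candidates are a large orange bottle on the rest (335,227), a small orange bottle (415,195) and a pink bottle (355,315). The cradle is at (225,250) and its open strap handle at (208,185). By the description I choose the large orange one on the rest. Next I refine the poses and check a crop.

```bash
cat > m.py <<'E'
from h import *
from scipy.optimize import least_squares
np.set_printoptions(precision=4,suppress=True)
pts=[]
for n in("top","side"):
    z=np.load(n+"0.npz"); W=cloud(n,z["d"]); im=z["im"]
    hsv=cv2.cvtColor(im,cv2.COLOR_RGB2HSV)
    near=(abs(W[...,0]-.53)<.07)&(W[...,1]>-.26)&(W[...,1]<-.02)&(W[...,2]>.045)&(W[...,2]<.1)
    m=cv2.erode((near&(hsv[...,1]>190)).astype(np.uint8),np.ones((3,3)))>0
    P=W[m]; print(n,len(P),P.min(0),P.max(0)); pts.append(P)
def fit(P):
    P=P[P[:,1]<-.12]
    def r(q): 
        a=np.array([q[1],1,0]); a/=np.linalg.norm(a); v=P-np.array([q[0],-.18,q[2]])
        return np.linalg.norm(v-np.outer(v@a,a),axis=1)-.026
    s=least_squares(r,[.53,0,.055],loss="soft_l1",f_scale=.002); q=s.x
    a=np.array([q[1],1,0]); a/=np.linalg.norm(a)
    return q,np.abs(s.fun).mean(),a
for P in pts+[np.vstack(pts)]:
    q,e,a=fit(P); t=(P-np.array([q[0],-.18,q[2]]))@a
    print("x at y=-.18, slope, z",q,e,"ends along axis from y=-.18",t.min(),t.max())
# cradle board / parts
for n in("top","side"):
    z=np.load(n+"0.npz"); W=cloud(n,z["d"])
    near=(abs(W[...,0]-.5)<.12)&(abs(W[...,1]-.155)<.14)
    for lo,hi in((.009,.020),):
        m=near&(W[...,2]>lo)&(W[...,2]<hi); m=cv2.morphologyEx(m.astype(np.uint8),cv2.MORPH_OPEN,np.ones((2,2)))>0
        print(n,"board rect mm",cv2.minAreaRect((W[m][:,:2]*1000).astype(np.float32)))
# rigid fit from spots
C=np.array([[0,0],[0,0],[0,0],[0,0],[44,45],[44,45],[-56,45],[-56,45]])/1000
S=np.array([[.4966,.1531],[.4954,.1537],[.4997,.1565],[.5002,.1551],[.5463,.1899],[.5543,.1855],[.4727,.2092],[.4698,.2121]])
def r(q): c,s=np.cos(q[2]),np.sin(q[2]); return (C@np.array([[c,s],[-s,c]])+q[:2]-S).ravel()
s=least_squares(r,[.5,.15,-.2]); print("cradle",s.x,(s.fun.reshape(-1,2)*1000).round(1).tolist())
im=np.load("top0.npz")["im"]; a=cv2.resize(im[170:330,180:450],None,fx=2.8,fy=2.8,interpolation=cv2.INTER_CUBIC); save("crop.png",a)
E
python3 m.py
```

```text
top 1066 [ 0.4991 -0.2406  0.0597] [ 0.5502 -0.0547  0.0853]Traceback (most recent call last):
  File "m.py", line 10, in <module>
    P=W[m]; print(n,len(P),P.min(0),P.max(0)); pts.append(P)
                           ~~~~~^^^
    return umr_minimum(a, axis, None, out, keepdims, initial, where)
ValueError: zero-size array to reduction operation minimum which has no identity
```

```bash
sed -i 's/; print(n,len(P),P.min(0),P.max(0)); pts.append(P)/; print(n,len(P)); pts+=[P] if len(P) else []/' m.py; python3 m.py; python3 -c "
from h import *
z=np.load('side0.npz');W=cloud('side',z['d']);print(W[270,293],W[280,300],W[260,286],z['d'][260:280:5,293],(z['d']>0).mean(),cal('side')); print(W[240,220],W[380,420])"
```

```text
top 1066
side 0
x at y=-.18, slope, z [ 0.5264 -0.0705  0.0536] 0.0011619734737800113 ends along axis from y=-.18 -0.0600808487927954 0.12530599278539847
x at y=-.18, slope, z [ 0.5264 -0.0705  0.0536] 0.0011619734737800113 ends along axis from y=-.18 -0.0600808487927954 0.12530599278539847
top board rect mm ((484.808349609375, 121.10581970214844), (195.36785888671875, 122.75801849365234), 75.30628967285156)
side board rect mm ((484.947265625, 101.78311157226562), (261.7384338378906, 123.11625671386719), 75.45549011230469)
cradle [ 0.5     0.1546 -0.3264] [[3.4, 1.5], [4.6, 0.9], [0.3, -1.9], [-0.2, -0.5], [9.8, -6.8], [1.8, -2.4], [-11.3, 6.0], [-8.4, 3.1]]
[ 0.51090687 -0.19455931  0.07389033] [ 0.51642504 -0.22774328  0.07524199] [ 0.50495451 -0.15983163  0.0728356 ] [0.8815355  0.872068   0.86570835 0.85969514] 0.9959396258503401 ({'fovy': 56.8047192006666, 'cx': 282.6529511190103, 'cy': 205.80837066984972, 'k1': -0.09936100283737369, 'rvec': array([ 2.22302223, -0.31401702,  0.16003368]), 'tvec': array([-0.52223054,  0.17169004,  0.94397412])}, np.float64(388.34864779602805), array([[ 0.96006279, -0.27972248,  0.00589679],
       [-0.16914902, -0.59708324, -0.78414298],
       [ 0.22286329,  0.75182906, -0.62055219]]), array([-0.52223054,  0.17169004,  0.94397412]))
[0.37499913 0.02588455 0.0004238 ] [ 0.6837464  -0.48061977  0.00289076]
```

View pics/crop.png

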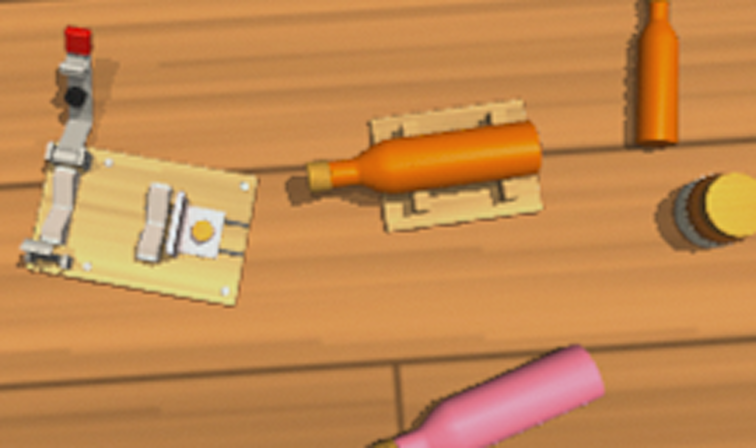

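The crop confirms it: the large orange bottle lies on the rest, base at the right (373,223 in the top picture), cap at the left (293,233). The small orange one and the pink one are separate. Next I refine the cradle's lateral position.

```bash
cat > m2.py <<'E'
from h import *
np.set_printoptions(precision=4,suppress=True)
import re
src=open("m.py").read(); 
from scipy.optimize import least_squares
for n in("top","side"):
    z=np.load(n+"0.npz"); W=cloud(n,z["d"]); P=W.reshape(-1,3)
    k=(abs(P[:,0]-.53)<.07)&(P[:,1]>-.23)&(P[:,1]<-.13)&(P[:,2]>.048)&(P[:,2]<.1); B=P[k]
    def r(q):
        a=np.array([q[1],1,0]); a/=np.linalg.norm(a); v=B-np.array([q[0],-.18,q[2]])
        return np.linalg.norm(v-np.outer(v@a,a),axis=1)-.026
    s=least_squares(r,[.526,-.07,.055],loss="soft_l1",f_scale=.001); print(n,len(B),"bottle",s.x,abs(s.fun).mean())
    k=(abs(P[:,0]-.53)<.05)&(P[:,1]>-.3)&(P[:,1]<0)&(P[:,2]>.04)&(P[:,2]<.1); B=P[k]; a=np.array([-.07,1,0])
    print("   ends y",np.percentile(B[:,1],[0,.5,2,98,99.5,100]))
    yaw=-.2566; c,sn=np.cos(yaw),np.sin(yaw); o=np.array([.498,.1546])
    Q=np.c_[(P[:,:2]-o)@np.array([[c,-sn],[sn,c]]),P[:,2]]
    Q=Q[(abs(Q[:,0])<80)&(abs(Q[:,1])<.13)&(abs(Q[:,0])<.07)]
    for lbl,m in(("stop z>55",(Q[:,2]>.053)&(Q[:,1]<-.05)&(abs(Q[:,0])<.04)),
      ("saddle- z45-51",(Q[:,2]>.04)&(Q[:,2]<.053)&(abs(Q[:,1]+.045)<.012)),
      ("saddle+ z45-51",(Q[:,2]>.04)&(Q[:,2]<.053)&(abs(Q[:,1]-.045)<.012)&(abs(Q[:,0])<.038)),
      ("board",(Q[:,2]>.01)&(Q[:,2]<.018)&(abs(Q[:,1])<.09)),
      ("catch",(Q[:,2]>.085)&(Q[:,0]<-.02)&(Q[:,2]<.12))):
        q=Q[m]; print("  ",lbl,len(q), (np.percentile(q,[1,50,99],axis=0)*1000).round(1).tolist() if len(q) else "")
    m=(Q[:,2]>.028)&(Q[:,2]<.052)&(abs(Q[:,1]+.045)<.009)|((Q[:,2]>.028)&(Q[:,2]<.052)&(abs(Q[:,1]-.045)<.009))&(abs(Q[:,0])<.036)
    V=Q[m]; s=least_squares(lambda p:abs(V[:,0]-p[0])+p[1]-V[:,2],[0,.023],loss="soft_l1",f_scale=.001); print("   V centre,bottom",s.x*1000,len(V),np.median(abs(s.fun))*1000)
E
python3 m2.py
```

```text
top 788 bottle [ 0.5264 -0.0716  0.0536] 0.0010775794097325983
   ends y [-0.2438 -0.2422 -0.2387 -0.0399 -0.0348 -0.0339]
   stop z>55 65 [[-26.8, -71.9, 56.3], [-1.1, -69.3, 70.4], [26.1, -65.6, 74.2]]
   saddle- z45-51 84 [[-34.4, -55.2, 40.1], [17.7, -46.2, 43.7], [34.0, -36.8, 50.5]]
   saddle+ z45-51 98 [[-36.1, 34.4, 40.1], [17.7, 44.4, 44.1], [37.5, 53.5, 52.4]]
   board 1819 [[-61.9, -88.7, 10.1], [-4.3, -13.1, 13.2], [60.2, 65.6, 17.6]]
   catch 43 [[-50.4, 30.1, 85.1], [-46.0, 42.9, 91.4], [-40.3, 56.1, 97.1]]
   V centre,bottom [-1.0265 21.0838] 301 2.278235072443728
side 777 bottle [ 0.5264 -0.0721  0.055 ] 0.0007809259940544019
   ends y [-0.2466 -0.2445 -0.2437 -0.044  -0.0361 -0.0317]
   stop z>55 136 [[-28.1, -73.1, 53.3], [0.5, -70.0, 64.4], [27.6, -63.3, 74.0]]
   saddle- z45-51 20 [[-35.9, -55.3, 40.3], [28.3, -47.3, 43.6], [32.7, -36.0, 46.7]]
   saddle+ z45-51 61 [[-35.4, 33.9, 40.1], [16.2, 41.4, 44.7], [34.9, 55.1, 52.5]]
   board 729 [[-62.6, -88.8, 11.1], [3.7, -18.6, 14.7], [60.7, 61.9, 17.7]]
   catch 28 [[-50.6, 29.1, 85.1], [-46.4, 41.2, 90.9], [-40.8, 57.1, 98.8]]
   V centre,bottom [ 0.0089 18.3346] 120 6.211296550736129
```

```bash
cat >> h.py <<'E'
np.set_printoptions(precision=4,suppress=True)
BY=.0717; BA=np.array([-np.sin(BY),np.cos(BY),0]); BASE=np.array([.5310,-.2435,.055]); G=.077
CO=np.array([.4976,.1547]); CY=-.2566
CX=np.array([np.cos(CY),np.sin(CY),0]); CA=np.array([-np.sin(CY),np.cos(CY),0])
def cr(x,y,z): return np.array([CO[0],CO[1],0])+CX*x+CA*y+np.array([0,0,z])
H=np.pi/2
def down(y): return [np.pi,0,y]
def F(): return np.array(telemetry.read_contact_force())
E
python3 - <<'E'
from h import *
print(telemetry.read_time_s(),np.array(telemetry.read_ee_rot()),F(),telemetry.read_width())
g=BASE+BA*G
for s in(1,-1):
    for nm,p,y in(("hover",g+[0,0,.14],BY+s*H),("grasp",g+[0,0,.001],BY+s*H),("c hi",cr(0,25,0)*0+cr(0,.025,.2),CY+s*H),("c lo",cr(0,.012,.062),CY+s*H)):
        q=kin.solve_ik(p,down(y)); print(s,nm,p,None if q is None else np.array(q))
for y in(CY,CY+np.pi):
    for x,z in((.143,.101),(.143,.16),(.044,.162),(-.03,.135),(-.056,.105)):
        q=kin.solve_ik(cr(x,.045,z+.003),down(y)); print(y,x,z,None if q is None else np.array(q))
E
```

```text
1.2 [-3.1415 -0.      2.7588] [-0.8251  0.3646 -0.7783] 0.0859055640436756
1 hover [ 0.5255 -0.1667  0.195 ] [ 0.219   0.7485  0.0575  1.6512 -0.0579  0.7436  0.3755]
1 grasp [ 0.5255 -0.1667  0.056 ] [ 0.2657  0.9706 -0.0318  1.742   0.063   0.43    0.2621]
1 c hi [0.5039 0.1789 0.2   ] [-0.5229  0.7323  0.2295  1.7083 -0.2308  0.7275 -0.4338]
1 c lo [0.5006 0.1663 0.062 ] [-0.4482  0.9494  0.1262  1.8301 -0.2801  0.3793 -0.3699]
-1 hover [ 0.5255 -0.1667  0.195 ] [ 0.646   0.8493 -0.8042  1.6367  0.7134  0.9726  2.8047]
-1 grasp [ 0.5255 -0.1667  0.056 ] [ 0.5963  1.0571 -0.6974  1.7309  0.9756  0.7417  2.591 ]
-1 c hi [0.5039 0.1789 0.2   ] [-0.0913  0.7692 -0.5911  1.6939  0.5431  0.8481  1.9645]
-1 c lo [0.5006 0.1663 0.062 ] [-0.1456  0.9724 -0.4476  1.8204  0.7794  0.5337  1.7705]
-0.2566 0.143 0.101 [-0.5458  1.1255  0.6647  1.262  -0.7266  0.9934 -1.596 ]
-0.2566 0.143 0.16 [-0.5582  1.0602  0.7179  1.2181 -0.697   1.1064 -1.6235]
-0.2566 0.044 0.162 [-0.6988  0.9364  0.6908  1.5749 -0.7158  0.8979 -1.5739]
-0.2566 -0.03 0.135 [-0.7733  0.8921  0.6057  1.8183 -0.7756  0.6853 -1.5413]
-0.2566 -0.056 0.105 [-0.7685  0.9077  0.5136  1.9084 -0.831   0.5518 -1.511 ]
2.884992653589793 0.143 0.101 [-0.2209  1.033  -0.1745  1.2481  0.1952  0.8766  0.8774]
2.884992653589793 0.143 0.16 [-0.2251  0.9597 -0.1672  1.2036  0.1636  0.991   0.9024]
2.884992653589793 0.044 0.162 [-0.3066  0.8307 -0.1508  1.5611  0.1614  0.762   0.7882]
2.884992653589793 -0.03 0.135 [-0.3947  0.8022 -0.1323  1.8061  0.1839  0.5451  0.6696]
2.884992653589793 -0.056 0.105 [-0.4391  0.8368 -0.1121  1.8982  0.2063  0.4176  0.6108]
```

```bash
python3 - <<'E'
from h import *
g=BASE+BA*G
env.move_ptp(g+[0,0,.12],down(BY+H)); env.gripper_to(.078)
f0=F()
env.move_straight(g+[0,0,.001],v=.12)
print("down",np.array(telemetry.read_eef_pos()),F()-f0)
env.gripper_to(.04,grip_force=35)
print("w",telemetry.read_width(),telemetry.read_finger_force(),F()-f0)
env.move_straight(g+[0,0,.02],v=.06)
print("lift",F()-f0,telemetry.read_width(),np.array(telemetry.read_wrist_torque()))
env.move_straight(g+[0,0,.13],v=.15)
im,d=get_image("side"); save("lift.png",im)
print("lift",F()-f0,telemetry.read_width(),telemetry.read_time_s())
W=cloud("side",d).reshape(-1,3); B=W[(W[:,2]>.12)&(W[:,2]<.22)&(abs(W[:,0]-.53)<.05)&(W[:,1]>-.28)&(W[:,1]<.0)]
print(np.percentile(B,[1,50,99],axis=0))
E
```

```text
down [ 0.5258 -0.1668  0.0566] [-1.8634  0.1434  1.113 ]
w 0.051174516566231 35.08636772632599 [-1.0554 -0.0573  9.3137]
lift [-0.606  -0.956  -3.5973] 0.05110674332422059 [-0.0557 -0.0368 -0.0116]
lift [-0.7934 -0.2136 -4.1047] 0.05079535839190908 7.0583
[[ 0.4847 -0.2436  0.164 ]
 [ 0.5192 -0.1968  0.2005]
 [ 0.5697 -0.0379  0.219 ]]
```

View pics/lift.png

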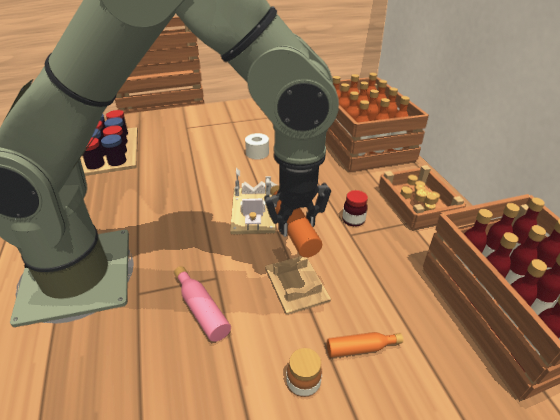

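The picture shows the bottle held level (300,230), the rest empty (297,283) and everything else undisturbed. Now I lay it in the V.

```bash
python3 - <<'E'
from h import *
y=.020
env.move_ptp(cr(0,y,.20),down(CY+H))
env.move_straight(cr(0,y,.085),v=.12)
env.sleep(.2); fa=np.mean([F() for _ in range(3)],0); print("base",fa,telemetry.read_eef_pos())
z=.085
env.move_straight(cr(0,y,.068),v=.05)
z=.068
while z>.0575:
    z-=.0007; env.move_straight(cr(0,y,z),v=.02); f=F()-fa
    print(round(z,4),f,np.array(telemetry.read_eef_pos())[2])
    if f[2]>3.0 or np.hypot(f[0],f[1])>5: break
print(telemetry.read_time_s(), telemetry.read_width(), (F()-fa)@CX,(F()-fa)@CA)
im,d=get_image("top"); save("lay.png",cv2.resize(im[170:300,150:320],None,fx=4,fy=4))
E
```

```text
base [ 1.039  -0.1099 -4.7255] [0.5028 0.1742 0.0855]
0.0673 [-0.0723 -0.4774  0.6634] 0.06740698588242768
0.0666 [-1.4442 -0.0433 -0.1652] 0.06659816081122699
0.0659 [-1.4629 -1.029  -0.3714] 0.06586431090838002
0.0652 [-1.437  -0.2086  1.9157] 0.06516571413269696
0.0645 [-4.7793 -0.5601  4.2482] 0.06449731308594653
11.4 0.05105152242683903 -4.480677763494681 -1.7547314700119194
```

```bash
python3 - <<'E'
from h import *
fa=np.array([1.039,-.11,-4.7255])
x,y,z=0,.02,.0645
def fm(): return np.mean([F() for _ in range(4)],0)-fa
for i in range(14):
    f=fm(); l=f@CX; print(round(x,4),round(z,4),"lat",round(l,2),"ax",round(f@CA,2),"up",round(f[2],2),"torque",np.array(telemetry.read_wrist_torque()))
    if f[2]>3 and abs(l)<1.5: break
    if abs(l)>1.5: x+=np.sign(l)*.0006
    else: z-=.0006
    if z<.0585: break
    env.move_straight(cr(x,y,z),v=.02)
print(telemetry.read_time_s())
E
```

```text
0 0.0645 lat -3.04 ax -1.37 up 3.49 torque [-0.0735  0.6391  0.1172]
-0.0006 0.0645 lat -2.58 ax -0.57 up -1.24 torque [-0.1428  0.3644  0.1327]
-0.0012 0.0645 lat -2.32 ax -0.87 up -0.13 torque [-0.1401  0.1687  0.0781]
-0.0018 0.0645 lat -1.51 ax -1.65 up -0.26 torque [-0.1975  0.0696  0.0049]
-0.0024 0.0645 lat -0.5 ax -1.4 up -0.12 torque [-0.2321  0.0313  0.054 ]
-0.0024 0.0639 lat -0.36 ax -1.15 up 1.2 torque [-0.2659 -0.1054  0.1212]
-0.0024 0.0633 lat 0.85 ax -0.52 up 2.66 torque [-0.3304 -0.2282  0.1773]
-0.0024 0.0627 lat 2.51 ax -1.26 up 6.51 torque [-0.5493 -0.6218  0.2045]
-0.0018 0.0627 lat 1.22 ax -0.9 up 4.92 torque [-0.4206 -0.2803  0.1509]
13.45
```

```bash
python3 - <<'E'
from h import *
fa=np.array([1.039,-.11,-4.7255])
x,y,z=-.0018,.02,.0627
def fm(): return np.mean([F() for _ in range(4)],0)-fa
f=fm()@CA; 
while y>.004:
    y-=.0006; env.move_straight(cr(x,y,z),v=.02); f=fm()
    print(round(y,4),"ax",round(f@CA,2),"lat",round(f@CX,2),"up",round(f[2],2))
    if f@CA>5: break
print(telemetry.read_time_s(),telemetry.read_eef_pos())
im,d=get_image("top"); save("push.png",cv2.resize(im[170:300,150:320],None,fx=4,fy=4))
E
```

```text
0.0194 ax 1.61 lat 1.28 up 2.71
0.0188 ax 2.27 lat 2.64 up 2.91
0.0182 ax 2.39 lat 2.6 up 3.01
0.0176 ax 1.81 lat 2.84 up 3.92
0.017 ax 1.63 lat 2.49 up 4.41
0.0164 ax 1.96 lat 2.92 up 4.01
0.0158 ax 2.19 lat 3.76 up 4.49
0.0152 ax 2.61 lat 3.29 up 4.44
0.0146 ax 2.34 lat 3.42 up 4.16
0.014 ax 1.35 lat 3.4 up 4.07
0.0134 ax 1.66 lat 3.48 up 4.94
0.0128 ax 2.54 lat 4.73 up 4.99
0.0122 ax 1.89 lat 3.66 up 5.7
0.0116 ax 4.44 lat 3.08 up 5.05
0.011 ax 6.72 lat 2.94 up 4.81
17.2 [0.4989 0.1666 0.0628]
```

View pics/push.png

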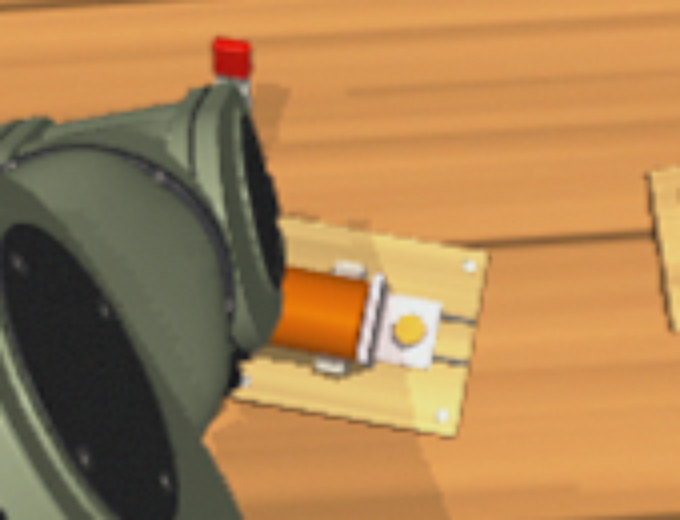

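The picture shows the base flush against the stop plate (370,320 in the crop), and the force agrees. Release, retreat, and measure bottle, stop and handle.

```bash
cat > chk.py <<'E'
from h import *
def chk(tag,view=None):
    for n in("top","side"):
        im,d=get_image(n); W=cloud(n,d); hsv=cv2.cvtColor(im,cv2.COLOR_RGB2HSV)
        c=lambda P:np.c_[(P-[CO[0],CO[1],0])@CX,(P-[CO[0],CO[1],0])@CA,P[:,2]]*1000
        Q=c(W.reshape(-1,3)).reshape(420,560,3)
        near=(abs(Q[...,0])<180)&(abs(Q[...,1])<160)
        red=near&((hsv[...,0]<5)|(hsv[...,0]>172))&(hsv[...,1]>150)&(hsv[...,2]>90)&(Q[...,2]>60)&(abs(Q[...,1]-45)<30)
        if red.sum(): print(n,"red",red.sum(),np.percentile(Q[red],[2,50,98],axis=0).round(1).tolist())
        st=near&(Q[...,2]>53)&(Q[...,1]<-50)&(abs(Q[...,0])<35)&(hsv[...,1]<90)
        print(n,"stop",st.sum(),np.percentile(Q[st],[2,50,98],axis=0).round(1).tolist())
        org=near&(hsv[...,0]>5)&(hsv[...,0]<18)&(hsv[...,1]>170)&(Q[...,2]>55)&(abs(Q[...,0])<35)
        print(n,"bottle",org.sum(),np.percentile(Q[org],[1,50,99],axis=0).round(1).tolist())
        if view==n: save(tag+".png",cv2.resize(im[150:300,150:350],None,fx=3.9,fy=3.9,interpolation=cv2.INTER_CUBIC))
E
python3 - <<'E'
from chk import *
env.gripper_to(.062); env.gripper_to(.078)
p=np.array(telemetry.read_eef_pos())
env.move_straight(p+[0,0,.13],v=.15)
env.move_ptp(cr(.16,.045,.22),down(CY+np.pi))
env.sleep(.2); print("free F",F())
chk("rel","side"); print(telemetry.read_time_s())
E
```

```text
free F [-0.0451  0.0477  0.2167]
top stop 5644 [[-33.9, -157.0, 636.4], [-6.2, -102.1, 658.1], [32.3, -52.5, 674.1]]Traceback (most recent call last):
  File "<stdin>", line 7, in <module>
  File "chk.py", line 13, in chk
    print(n,"bottle",org.sum(),np.percentile(Q[org],[1,50,99],axis=0).round(1).tolist())
                               ~~~~~~~~~~~~~^^^^^^^^^^^^^^^^^^^^^^^^^
    return _quantile_unchecked(
        a, q, axis, out, overwrite_input, method, keepdims, weights)
    return _ureduce(a,
                    func=_quantile_ureduce_func,
    ...<5 lines>...
                    overwrite_input=overwrite_input,
                    method=method)
    r = func(a, **kwargs)
    result = _quantile(arr,
                       quantiles=q,
    ...<2 lines>...
                       out=out,
                       weights=wgt)
    slices_having_nans = np.isnan(arr[-1, ...])
                                  ~~~^^^^^^^^^
IndexError: index -1 is out of bounds for axis 0 with size 0
```

```bash
sed -i 's/near=(abs/near=(Q[...,2]<175)\&(abs/; s/>170)&(Q/>120)\&(Q/' chk.py
sed -i 's/        print(n,"\(stop\|bottle\)",\(..*\).sum(),/        if \2.sum(): print(n,"\1",\2.sum(),/' chk.py
python3 - <<'E'
from chk import *
chk("rel","side"); print(telemetry.read_time_s())
for r in finder.spot_point("side","strap_grip"): print(r, (np.array(r["centre"])-[*CO,0])@CX,(np.array(r["centre"])-[*CO,0])@CA)
E
```

```text
side red 39 [[130.6, 34.7, 94.8], [139.3, 39.0, 105.7], [148.0, 47.4, 115.5]]
side stop 129 [[-27.1, -73.4, 53.8], [0.6, -69.7, 64.5], [26.7, -65.3, 73.8]]
side bottle 586 [[-26.6, -65.5, 60.9], [-0.4, 3.4, 81.4], [24.4, 135.0, 88.5]]
20.4083
{'centre': [0.6447, 0.1633, 0.1061], 'confidence': 0.75} 0.14010109736358978 0.04565142404698849
```

View pics/rel.png

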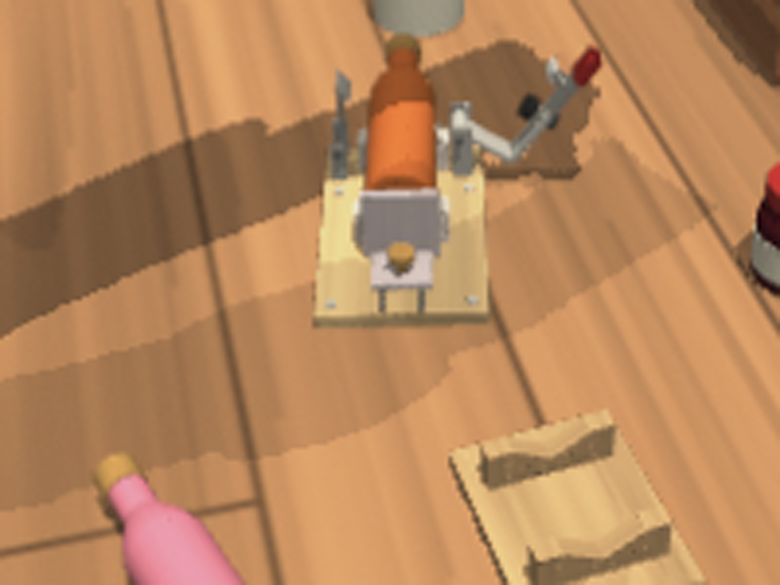

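The picture shows the bottle in the V with its base against the stop (400,190 in the crop), and the stop unmoved. The strap is open with its handle at (587,65). Now I grip the handle across its width and swing it over.

```bash
python3 - <<'E'
from h import *
f0=F()
def hp(t,r=.1112): return cr(.044+r*np.cos(t),.045,.050+r*np.sin(t)+.003)
t0=np.radians(29.8)
env.gripper_to(.046)
env.move_straight(hp(t0)+[0,0,.05],v=.15)
env.move_straight(hp(t0),v=.08)
print("at",F()-f0)
env.gripper_to(.015,grip_force=20); print("w",telemetry.read_width(),telemetry.read_finger_force(),F()-f0)
if not .018<telemetry.read_width()<.03: raise SystemExit("no handle")
for a in np.arange(38,136,8):
    r=.1112+(a-30)/105*.0006
    env.move_straight(hp(np.radians(a),r),v=.09); f=F()-f0
    print(a,"F x,y,z cradle",np.array([f@CX,f@CA,f[2]]),round(telemetry.read_width(),4))
    if np.linalg.norm(f)>25: print("stop");break
print(telemetry.read_time_s())
im,d=get_image("side"); save("sw.png",cv2.resize(im[60:300,130:400],None,fx=2.4,fy=2.4))
E
```

```text
at [-0.1261  0.6747  0.1435]
w 0.023498103686934495 25.547661781311035 [ 7.2225 16.9314 -0.5486]
38 F x,y,z cradle [-0.3238 15.7385  0.8332] 0.0234
46 F x,y,z cradle [-0.5294 15.1399 -0.9292] 0.0235
54 F x,y,z cradle [-0.6662 14.2092 -1.3801] 0.0236
62 F x,y,z cradle [-1.4976 13.3156 -0.4399] 0.0236
70 F x,y,z cradle [-0.9803 12.863   1.1269] 0.0235
78 F x,y,z cradle [-0.7161 10.8404  1.457 ] 0.0234
86 F x,y,z cradle [-0.0468  8.5073  4.2003] 0.0237
94 F x,y,z cradle [-2.0699  8.4245  6.7303] 0.0237
102 F x,y,z cradle [-1.9597  7.4208  7.0431] 0.0234
110 F x,y,z cradle [-3.8958  5.6623  7.6996] 0.0236
118 F x,y,z cradle [-5.0757  5.1825  8.2138] 0.0234
126 F x,y,z cradle [-5.2687  4.489   7.1457] 0.0238
134 F x,y,z cradle [-4.529   5.0885  4.3636] 0.0233
26.775
```

View pics/sw.png

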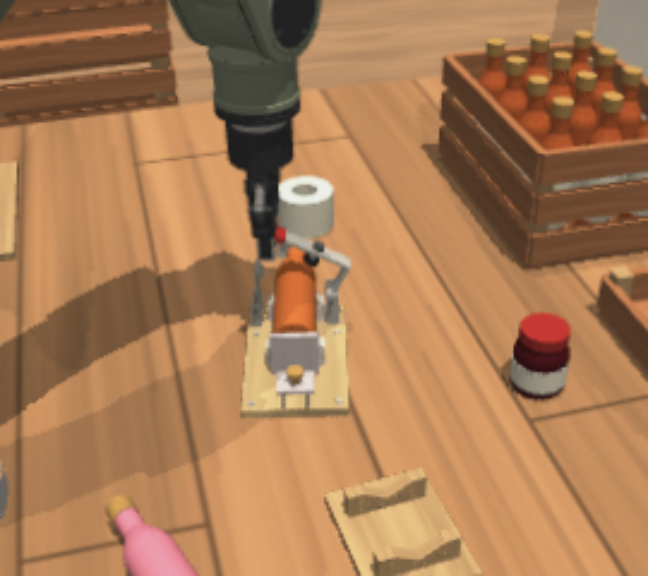

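The picture shows the strap over the bottle, its red handle (280,235) still in the fingers above the catch. Now I release it and press from above with closed fingers.

```bash
cat > press.py <<'E'
from chk import *
f0=np.zeros(3)
R=.1118; T0=np.pi-np.arctan2(50,100)
def tip(th,lift=0):
    t=T0-th; return cr(.044+R*np.cos(t)+.0055*np.sin(th),.0465,.050+R*np.sin(t)+.0055*np.cos(th)+.022+lift)
env.gripper_to(.048); p=np.array(telemetry.read_eef_pos()); env.move_straight(p+[0,0,.06],v=.12)
env.gripper_to(0.0,grip_force=20)
env.move_straight(tip(.34,.03),v=.12); env.sleep(.2); f0=F(); print("f0",f0)
th=.36; pk=0; hist=[]
env.move_straight(tip(th,.004),v=.1)
while th>-.035:
    th-=.04 if th>.16 else (.015 if th>.08 else .004)
    env.move_straight(tip(th),v=.05 if th>.08 else .02)
    f=np.mean([F() for _ in range(3)],0)-f0; print(round(th,3),"F",np.array([f@CX,f@CA,f[2]]),round(telemetry.read_eef_pos()[2],4))
    pk=max(pk,f[2])
    if f[2]>22: print("too hard");break
    if th<.06 and pk>6 and f[2]<pk-2.5: print("snap?");break
print(telemetry.read_time_s())
E
python3 press.py
```

```text
f0 [0.2089 0.6774 0.2319]
0.32 F [ 0.1612 -0.8239 -0.0203] 0.1561
0.28 F [-0.3916 -0.7666 -0.2445] 0.1529
0.24 F [ 0.5307 -0.5206 -0.1667] 0.1495
0.2 F [-1.4296 -0.441   0.2728] 0.1461
0.16 F [-0.0149 -0.2217 -0.4636] 0.1425
0.145 F [ 0.0142 -0.8435  0.0835] 0.1413
0.13 F [ 0.1496 -0.4021 -0.394 ] 0.1399
0.115 F [-0.3345 -0.2989  0.7484] 0.1386
0.1 F [ 0.7425 -0.9452  0.579 ] 0.1372
0.085 F [ 1.2192 -0.8615  1.07  ] 0.1357
0.07 F [0.1177 0.2364 1.2104] 0.1342
0.066 F [ 0.0554 -1.7772  2.2217] 0.134
0.062 F [ 0.6669 -1.6128  2.1202] 0.1336
0.058 F [ 0.9838 -0.4224  1.7654] 0.1332
0.054 F [ 0.9045 -0.7036  2.12  ] 0.1328
0.05 F [ 0.6467 -0.4712  1.5687] 0.1324
0.046 F [ 1.1475 -0.9822  0.8737] 0.132
0.042 F [ 1.3819 -1.3281  1.3349] 0.1316
0.038 F [ 0.7401 -1.3768  0.6752] 0.1312
0.034 F [0.8495 0.1014 0.3746] 0.1308
0.03 F [ 0.3874 -0.2329  0.8345] 0.1304
0.026 F [ 0.4272 -1.7423  0.3266] 0.13
0.022 F [-0.4012 -1.1039 -0.1048] 0.1296
0.018 F [ 0.7123 -0.1917 -0.9997] 0.1293
0.014 F [0.0955 0.6573 1.325 ] 0.129
0.01 F [ 1.0234 -1.1142  3.8983] 0.1285
0.006 F [ 1.3528 -0.4482  3.2622] 0.1281
0.002 F [ 1.8959 -1.0796  2.4338] 0.1277
-0.002 F [ 1.6631 -0.0167  2.6565] 0.1273
-0.006 F [ 1.2573 -1.2017  2.9625] 0.1269
-0.01 F [ 2.1053 -0.318   3.0401] 0.1265
-0.014 F [ 2.4296 -0.4063  3.0256] 0.1261
-0.018 F [ 1.2362 -0.0103  4.1823] 0.1257
-0.022 F [ 1.1663 -1.2617  3.4018] 0.1253
-0.026 F [ 0.7312 -0.7339  4.3541] 0.1249
-0.03 F [ 1.1111 -0.87    4.2685] 0.1245
-0.034 F [ 0.4709 -1.5781  4.7492] 0.1241
-0.038 F [ 0.7945 -2.6002  8.296 ] 0.1238
38.75
```

```bash
python3 - <<'E'
from chk import *
f0=np.array([.2089,.6774,.2319])
chk("x")
p=np.array(telemetry.read_eef_pos()); z=.1237; pk=8
c=cr(-.056,.0465,0)
d=((p-c)@CX); print("x off",d)
q=cr(-.056+d,.0465,0)
while z>.108:
    z-=.0004; env.move_straight([q[0],q[1],z],v=.02)
    f=np.mean([F() for _ in range(3)],0)-f0; print(round(z,4),"F",np.array([f@CX,f@CA,f[2]]))
    pk=max(pk,f[2])
    if f[2]>15: print("too hard");break
    if f[2]<pk-2.5: print("snap?");break
print(telemetry.read_time_s()); chk("y")
E
```

```text
top stop 84 [[-25.3, -72.0, 54.3], [-0.2, -68.6, 70.5], [25.4, -64.6, 79.3]]
top bottle 835 [[-25.9, -63.0, 61.9], [-0.4, -7.6, 80.5], [24.1, 78.9, 87.8]]
side red 24 [[-69.4, 29.7, 93.7], [-58.9, 33.6, 98.6], [-48.7, 38.0, 102.7]]
side stop 131 [[-27.0, -73.2, 54.0], [0.2, -69.5, 64.0], [26.6, -64.4, 73.2]]
side bottle 505 [[-26.5, -65.9, 60.5], [0.5, -8.6, 80.8], [24.6, 139.0, 88.7]]
x off -0.0019738891764059965
0.1233 F [-0.6716 -2.2917 13.097 ]
0.1229 F [-2.7034 -2.7322 17.3428]
too hard
39.35
top stop 83 [[-25.3, -71.8, 56.1], [-0.8, -68.6, 70.5], [25.7, -64.6, 82.0]]
top bottle 836 [[-25.9, -63.0, 61.6], [-0.2, -8.0, 80.3], [24.0, 77.3, 88.4]]
side red 24 [[-69.3, 30.2, 94.3], [-59.0, 33.5, 98.7], [-48.5, 38.3, 102.2]]
side stop 130 [[-27.5, -73.0, 53.7], [0.3, -70.3, 64.6], [26.7, -65.8, 74.3]]
side bottle 501 [[-26.5, -65.2, 60.6], [0.5, -8.1, 80.9], [24.8, 140.1, 89.2]]
```

The force is stiff now, which could mean either the catch ramp or the foot bottoming. I'll back off and look.

```bash
python3 - <<'E'
from chk import *
p=np.array(telemetry.read_eef_pos())
env.move_straight(p+[0,0,.02],v=.1); env.move_straight(p-CX*.1+[0,0,.11],v=.2)
chk("bk"); print(telemetry.read_time_s())
for n in("top","side"):
  im,d=get_image(n)
  a=im[210:290,170:270] if n=="top" else im[140:220,205:305]
  save("bk_"+n+".png",a)
  for k in ("strap_grip","catch"):
    for r in finder.spot_point(n,k)[:2]:
      c=np.array(r["centre"])-[*CO,0]; print(n,k,round(r["confidence"],2),np.array([c@CX,c@CA,c[2]])*1000)
a=np.hstack([cv2.resize(cv2.imread("pics/bk_%s.png"%n),(395,316),interpolation=cv2.INTER_CUBIC) for n in("top","side")]); cv2.imwrite("pics/bk2.png",a)
E
```

```text
top red 96 [[-68.8, 32.0, 98.7], [-56.5, 42.3, 102.0], [-45.4, 54.4, 105.6]]
top stop 83 [[-25.3, -71.9, 55.4], [-0.6, -68.2, 70.3], [25.2, -64.3, 81.6]]
top bottle 1096 [[-25.7, -62.4, 60.4], [-3.9, 9.8, 79.1], [23.7, 125.1, 88.0]]
side red 45 [[-69.0, 30.9, 94.4], [-57.4, 35.6, 102.7], [-46.0, 47.4, 105.7]]
side stop 131 [[-27.1, -72.7, 53.5], [0.5, -69.9, 63.6], [26.6, -65.4, 73.9]]
side bottle 507 [[-26.4, -65.7, 61.5], [0.5, -7.6, 80.8], [24.6, 138.6, 87.9]]
40.7333
top strap_grip 0.67 [-62.6918  49.4069  96.9   ]
side strap_grip 0.75 [-59.0583  41.4692 100.1   ]
side catch 0.54 [-39.3104  47.3744  86.5   ]
```

View pics/bk2.png

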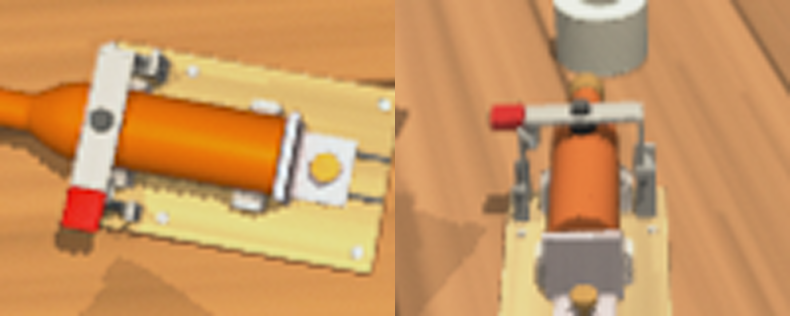

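```bash
python3 - <<'E'
from h import *
env.gripper_to(.046)
x,y=-.063,.0455
env.move_straight(cr(x,y,.150),v=.2); env.sleep(.2); f0=F()
env.move_straight(cr(x,y,.1175),v=.06); print("down",F()-f0)
env.gripper_to(.015,grip_force=25); w=telemetry.read_width(); print("w",w); 
f1=np.mean([F() for _ in range(4)],0); print("gripped",f1-f0)
for i in range(8):
    env.move_straight(cr(x+.00025*(i+1),y,.1175+.0005*(i+1)),v=.02)
    f=np.mean([F() for _ in range(4)],0)-f1; print(i+1,np.array([f@CX,f@CA,f[2]]),round(telemetry.read_eef_pos()[2],4),round(telemetry.read_width(),4))
    if f[2]<-6: break
print(telemetry.read_time_s())
E
```

```text
down [0.5277 0.2736 0.2777]
w 0.023279056740165477
gripped [-2.2078 -5.0402  5.0421]
1 [-0.1479  1.1974 -0.8464] 0.1181 0.0231
2 [-0.7614  1.0766 -2.8276] 0.1186 0.0227
3 [-0.7317 -0.0192 -3.3416] 0.119 0.0232
4 [ 0.2696  0.6059 -3.2625] 0.1195 0.0233
5 [-1.6762  0.1632 -3.9721] 0.12 0.0232
6 [-0.2149  0.9018 -4.6489] 0.1205 0.0228
7 [ 0.3436  1.4178 -4.6096] 0.121 0.0232
8 [ 0.8697  0.3844 -5.0811] 0.1215 0.023
45.525
```

```bash
python3 - <<'E'
from h import *
x,y=-.061,.0455; 
f1=np.mean([F() for _ in range(4)],0); print(f1)
for i in range(10):
    env.move_straight(cr(x+.0003*(i+1),y,.1215+.0006*(i+1)),v=.02)
    f=np.mean([F() for _ in range(4)],0); print(i+1,np.array([f@CX,f@CA,f[2]]),round(telemetry.read_eef_pos()[2],4),round(telemetry.read_width(),4))
    if f[2]<-7: break
im,d=get_image("side"); W=cloud("side",d); print(telemetry.read_time_s())
from chk import chk
chk("t")
E
```

```text
[-1.5555 -5.1655 -0.1614]
1 [-0.6062 -6.2607 -6.6147] 0.1219 0.0227
2 [-1.3018 -6.5641 -7.6275] 0.1225 0.0229
46.075
top stop 82 [[-25.5, -71.9, 57.5], [-1.1, -68.4, 70.6], [25.3, -64.7, 82.5]]
top bottle 840 [[-25.6, -63.3, 61.5], [-0.1, -6.6, 80.8], [24.0, 79.7, 87.9]]
side red 11 [[-48.8, 29.8, 101.8], [-47.9, 36.0, 107.8], [-44.9, 47.5, 110.1]]
side stop 132 [[-27.0, -73.0, 53.4], [0.6, -70.1, 64.4], [26.5, -65.8, 73.5]]
side bottle 509 [[-26.2, -65.1, 61.3], [0.5, -6.5, 81.2], [24.7, 138.6, 100.4]]
```

After 4 mm of spring travel the lift meets a hard stop: 7 N within about 0.5 mm. So the hook is holding. I release, retreat and verify.

```bash
python3 - <<'E'
from chk import *
p=np.array(telemetry.read_eef_pos())
env.move_straight(p-[0,0,.001],v=.02)
env.gripper_to(.046); env.move_straight(p+[0,0,.05],v=.1); env.move_ptp(cr(-.10,-.12,.30),down(CY+np.pi))
env.sleep(.3); chk("end"); print(F(),telemetry.read_time_s())
a=[]
for n,s in(("top",np.s_[210:290,170:270]),("side",np.s_[140:220,205:305])):
    im,d=get_image(n); a.append(cv2.resize(im[s],(395,316),interpolation=cv2.INTER_CUBIC))
    for k in("strap_grip","stop_face","jam_jar","honey_jar","label_roll"):
        for r in finder.spot_point(n,k)[:1]: print(n,k,np.array(r["centre"]))
save("end2.png",np.hstack(a))
E
```

```text
top red 85 [[-66.7, 32.6, 102.5], [-54.0, 43.8, 105.9], [-44.1, 54.4, 109.0]]
top bottle 777 [[-25.7, -27.8, 61.3], [-1.2, 30.2, 78.9], [23.4, 129.1, 88.6]]
side red 46 [[-66.0, 29.3, 96.3], [-55.8, 35.3, 106.2], [-45.3, 48.0, 109.3]]
side stop 128 [[-27.0, -73.4, 54.0], [0.5, -69.6, 64.5], [25.6, -64.9, 73.9]]
side bottle 511 [[-26.5, -65.6, 62.1], [0.2, -6.2, 80.9], [24.6, 138.4, 88.3]]
[-0.1802 -0.507  -0.8787] 48.6917
top strap_grip [0.4502 0.2173 0.1022]
top jam_jar [ 0.7545  0.0098 -0.0008]
top honey_jar [ 0.4649 -0.4133  0.005 ]
top label_roll [ 0.5779  0.4402 -0.0049]
side strap_grip [0.4505 0.2114 0.1026]
side stop_face [0.4804 0.0943 0.0595]
side jam_jar [0.7556 0.0053 0.0007]
side honey_jar [ 0.4614 -0.4131  0.0005]
side label_roll [ 0.5744  0.448  -0.0008]
```

View pics/end2.png

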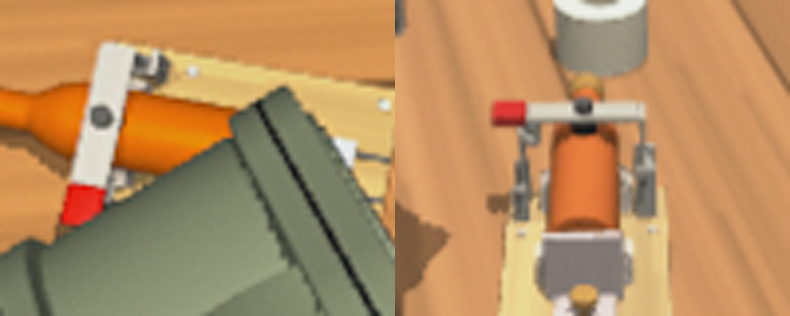

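The picture shows the strap level over the bottle and the handle (508,112 in the crop) held over the catch. It rests at the top of the hook's play. A light 3–4 N nudge, as before, will settle it mid-play.

```bash
python3 - <<'E'
from chk import *
env.gripper_to(0.0,grip_force=20)
env.move_ptp(cr(-.056,.0455,.17),down(CY+np.pi)); env.move_straight(cr(-.056,.0455,.133),v=.1); env.sleep(.2); f0=F()
z=.131
while z>.1262:
    z-=.0006; env.move_straight(cr(-.057,.0455,z),v=.02); f=np.mean([F() for _ in range(4)],0)-f0; print(round(z,4),f)
    if f[2]>7: break
env.move_straight(cr(-.057,.0455,.17),v=.15); env.move_ptp(cr(-.14,-.02,.33),down(CY+np.pi))
env.sleep(.5); chk("end"); print(telemetry.read_time_s())
E
```

```text
0.1304 [-0.5943  0.1993  0.3408]
0.1298 [ 0.799  -0.7285 -0.8492]
0.1292 [-0.8364 -1.1838 -0.2276]
0.1286 [-1.6226  0.2566  3.3086]
0.128 [-3.8407  1.1345  4.3199]
0.1274 [-4.3425  0.1609  5.1979]
0.1268 [-4.251   0.9037  5.2757]
0.1262 [-4.623  -0.088   6.9592]
0.1256 [-3.9785  1.1296  7.9342]
top red 96 [[-67.9, 31.8, 99.7], [-56.5, 42.7, 103.5], [-45.1, 53.4, 107.2]]
top stop 83 [[-25.2, -71.8, 56.3], [-0.9, -68.4, 70.3], [25.4, -64.5, 78.9]]
top bottle 1098 [[-25.6, -62.6, 61.1], [-3.9, 9.9, 78.9], [23.9, 125.1, 88.1]]
side red 42 [[-66.3, 30.0, 97.6], [-55.9, 35.6, 104.6], [-45.6, 50.1, 107.4]]
side stop 131 [[-27.2, -73.5, 53.4], [0.4, -70.2, 63.8], [26.6, -65.3, 73.8]]
side bottle 513 [[-26.4, -65.9, 61.8], [0.6, -7.4, 80.9], [24.7, 138.1, 88.5]]
55.5083
```

```bash
python3 -c "
from h import *
print(order.hand_in(),telemetry.read_time_s())"
```

```text
the job is handed in; nothing more can be done
the job is handed in; nothing more can be done
```

The job is handed in at about 56 s: the bottle lies in the V with its base against the unmoved end stop, and the strap is down and held; I never saw the catch's snap in the force readings, but a lift test met a hard stop at 7 N. The press peaked at about 17 N on the handle, above the 8 to 12 N expected, and the jars and label roll were left where they were.

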